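# Point out the missing gearbox bolt and its spare, then log it

### The arm

A 7-joint arm with a two-finger parallel gripper is mounted at the origin on the work surface. World frame = base frame: x ahead of the robot, y to its left, z up, the work surface at z = 0. Lengths are in mm, angles in rad, forces in N, time in s.
With the tool pointing down it reaches from about 425 to 875 mm from the base axis. Payload 4.7 kg.
Tool frame: the origin (TCP) lies between the finger pads, 19 mm behind the fingertips; this is the grasp point; z points along the fingers, y is the line along which they close (so a half turn about z gives the same grasp; the last joint's range is limited). The gripper opens to 85 mm and grips with 20 to 120 N. Pads are 22 mm wide; open, the fingers measure 114 mm over their backs; the gripper's body (76 mm by 85 mm) begins 54 mm behind the grasp point. The pads swing forward as they close: fully open they stand 13 mm farther back than shut.
Start: joints at [1.159, 0.321, -0.07, 1.45, 0.023, 1.371, -0.057], TCP at [268.466, -591.987, 250.049] pointing down, gripper open.
Joint ranges: [-2.86, 2.86], [-0.3, 2.09], [-1.38, 1.24], [0.06, 2.45], [-1.56, 4.7], [0.09, 2.05], [-2.69, 2.69]. Speed limits (rad/s): [2.57, 2.57, 3.14, 3.14, 3.14, 3.14, 3.14].

### API

Orientations are given as a 3x3 rotation matrix whose columns are the frame's x, y, z axes.
In Python, from bench import env, optics gives the robot as it stands.
- The arm moves only by the tool servo_tool, never from a script. Its argument "motion" is a list of rows, each an object of numbers: "claw": the finger opening in mm, from 0 to 85.4; "tx", "ty", "tz": the shift along the tool's x, y, z in mm; "wx", "wy", "wz": the turn, a rotation vector about the tool's x, y, z in rad. In form: [{"claw": .., "tx": .., "ty": .., "tz": .., "wx": .., "wy": .., "wz": ..}, ...]. A call has 1 to 12 rows; each row is the pose to reach, as a shift and turn from the pose commanded when the call began, along the tool's axes at that moment; what a row does not reach only later rows make up. A row lasts 1/12 s, in which the tool goes at most 41.7 mm and 7.16 degrees, less where a joint would pass 70% of its speed; a pose out of reach is approached as far as the arm can. A call with a gripper value outside its range is refused whole. The fingers move at their own pace and stop on an object; "newtons" is the grip in N (left out, the last holds). Time passes only in rows, so rows that repeat a pose let the fingers close. It gives the time, the measured TCP pose, the force, the opening and the grip force at its end, in the units of the state.
- env.read_state(): the state, without advancing time (a new reading comes with each control period).
- optics.grab_frame(name): name is "scene" or "top"; returns a dict with "img" (384x512x3 uint8, blue, green, red), "fx", "fy", "cx", "cy" (pixels), "xyz" and "rotation" of the camera in the world. Camera axes: x right, y up, looking along -z (the intrinsics and any distortion apply to the point x, -y, -z); pixel columns grow to the right and rows downward; lengths in mm; the calibration is good to about 2 mm. A picture is of the moment at which its call begins. There is no depth.
- env.sign_off(): hands the job in; it is judged then, once.
The state is a dict: "time": time; "joints": joint angles; "qvel": joint speeds; "tau": joint torques, N m; "ee_pos": TCP position; "eef_rot": TCP orientation; "force": force on the tool from outside, world axes, zero at the start; "ft_torque": the same for the moment, N m; "finger_gap": finger opening in mm; "gripper_force": force on a finger pad.
Only numpy, scipy, OpenCV 4.12 (cv2) and the standard library are available. Lean on these libraries where they do the work, as an engineer would, in place of code of your own. Each camera call takes 0.05 s, during which the arm holds its last target. There are 200 camera calls.

### The job

Show the bench camera which bolt the gearbox needs: with the fingertips, point straight down at the one empty bolt hole on the gearbox cover, a finger's breadth or two above it, and stay there for two seconds without touching; then point in the same way, for two seconds, at the matching spare, the hexagon-head bolt in the wooden rack. Then press the larger of the two buttons on the grey control box all the way down with the fingertips and let it spring back, leaving the smaller one alone. Grip, lift or shift nothing: the gearbox, the rack and its bolts are not touched at all, and the other things on the bench stay where they are.

Things in the scene. Friction and masses are not known exactly. Their poses are not given: they have to be found in the camera images.
- gearbox: Round grey gearbox, 206 mm across, fixed, any yaw; origin under its centre, z up. Cover face 85 mm up; in its middle a 68 mm hub with a shaft stub to 127 mm. Six bosses, 36 mm across, tops 99 mm up, at 60 degree steps on a circle of 78 mm radius: five carry a dark hexagon bolt head (30 mm across flats, top 112 mm up), the one on the gearbox's own +x is empty.
- empty_hole (a point): Centre of the mouth of the empty bolt hole (21 mm wide, 14 mm deep, dark floor), at the height of its boss's top, z up. Pointing at it: the tool point within 20 mm sideways of this point and 20 to 70 mm above it (the fingertips lie about 19 mm beyond the tool point), touching nothing.
- rack: Wooden block 210 x 70 x 60 mm high, fixed; origin under its centre, long side along its x. Three holes along its x at -70, 0 and 70 mm hold the three spare bolts by their heads, in any order.
- spare_hex: The matching spare: loose bolt standing in the rack with a plain flat dark hexagon head, 30 mm across flats and 13 mm high, 0.18 kg; origin on its axis at the underside of the head (on the rack's top, 60 mm up), z up. It has about 2 mm of play.
- spare_hex_top (a point): Centre of the top of the hexagon head of the spare, 13 mm above the rack's top, z up. Pointing at it: as for the empty hole, the tool point within 20 mm sideways and 20 to 70 mm above, touching nothing.
- spare_eye: A wrong spare in the rack: eyebolt, an upright ring 41 mm wide standing 45 mm above the rack's top; origin on its axis at the rack's top.
- spare_wing: A wrong spare in the rack: wing bolt, round head with two upright wings, 55 mm over the wings and about 32 mm high above the rack's top; origin on its axis at the rack's top.
- panel: Grey control box 200 x 100 x 45 mm high, fixed; origin under its centre, long side along its x. Two round black push buttons in grey housings stand on it at -45 and +45 mm along its x, either way round. Box and rack may change sides of the gearbox.
- big_button_top (a point): Centre of the top of the larger button's cap (44 mm across), which is the one to press, straight down.
- big_button (a joint): Travel of the larger button: 0 up, 0.006 m fully down; sprung, about 5 N to push fully down. Counts as pressed beyond 0.0045.
- small_button_top (a point): Centre of the top of the smaller button's cap (22 mm across), to be left alone.
- small_button (a joint): Travel of the smaller button: 0 up, 0.006 m fully down.
- wrench: Loose steel wrench 180 mm long lying on the bench between the robot and the gearbox; origin under its middle, its length along its own x.
- socket: Loose steel wrench socket, upright cylinder 36 mm across, 60 mm high; origin under its centre.
- nut: Loose large dark hexagon nut, 36 mm across flats, 20 mm high, lying on the bench; origin under its centre.
- jar: Loose amber glass jar 70 mm across, 100 mm high, beyond the gearbox; origin under its centre.
- screwdriver: Loose screwdriver lying on the bench at the right; origin under it, handle to its -x.
- mug: Loose white mug 80 mm across, 90 mm high, on the bench at the left; origin under its centre.

How it is judged (in metres and radians):
On the way, in this order (a step that is already met when the one before it is completed fails the run):
1. the tool points at the empty hole from just above, without contact, for two seconds (horizontal distance between the grasp point and empty_hole below 0.02 m and z of the grasp point in the frame of empty_hole between 0.02 and 0.07 m and contact force between the fingers and anything else below 0.3 N), for 1.8 s.
2. the tool points at the hexagon-head spare from just above, without contact, for two seconds (horizontal distance between the grasp point and spare_hex_top below 0.02 m and z of the grasp point in the frame of spare_hex_top between 0.02 and 0.07 m and contact force between the fingers and anything else below 0.3 N), for 1.8 s.
3. the larger button is pressed down by the fingers (value of joint big_button above 0.0045 m and contact force between the fingers and anything else above 0.5 N), for 0.05 s.
At the end, for the whole second after the job is handed in: The larger button has sprung back up and the smaller one is up (both within 1.5 mm), the three spares stand at rest in their holes (within 8 mm of where they were, tilted less than 0.15 rad), and the loose things on the bench lie within 20 mm of where they were (value of joint each of big_button, small_button below 0.0015 m and distance of each of spare_hex, spare_eye, spare_wing from where it was at the start of the episode below 0.008 m and angle between each of spare_hex, spare_eye, spare_wing's own z axis and vertical below 0.15 rad and linear speed of each of spare_hex, spare_eye, spare_wing below 0.02 m/s and distance of each of wrench, socket, nut, jar, screwdriver, mug from where it was at the start of the episode below 0.02 m); the robot touches nothing.
It fails at once if the robot touches the gearbox (contact force between any of the fingers, the arm and gearbox above 0.5 N).
It fails at once if the robot touches the rack or a spare bolt (contact force between any of the fingers, the arm and rack above 0.5 N or contact force between any of the fingers, the arm and spare_hex above 0.5 N or contact force between any of the fingers, the arm and spare_eye above 0.5 N or contact force between any of the fingers, the arm and spare_wing above 0.5 N).
It fails at once if a spare bolt is lifted or shifted (distance of any of spare_hex, spare_eye, spare_wing from where it was at the start of the episode above 0.008 m).
It fails at once if the smaller button is pressed (value of joint small_button above 0.003 m).
It fails at once if a loose thing on the bench is moved (distance of any of wrench, socket, nut, jar, screwdriver, mug from where it was at the start of the episode above 0.02 m).
It also fails if it takes over 51 s, if anything falls off the work surface, if the arm or the gripper's body presses on something with over 40 N, if the wrist force passes 120 N, or if a joint passes its speed limit or range.

## Working session

There is one attempt and no reset: what is moved stays moved. The work goes in short steps, Python scripts to look and compute and a tool call to move; the robot and the scene stay as the last step left them, time stands still between calls to the robot, and variables do not carry over. Pictures are saved under pics/ and viewed, at most 10 in all, crops included, and the job is handed in when it is done.

Besides the shell and the picture viewer there is one more tool, called after "Call:" as name([rows], argument=value, ...), one row to a line, values as JSON. servo_tool: Moves the arm, as the interface text tells. Its arguments: {"type":"object","properties":{"motion":{"type":"array"},"newtons":{"type":"number"}},"required":["motion"]}

```bash
mkdir -p pics
cat > h.py <<'E'
import numpy as np, cv2, json, sys
from bench import env, optics
def load(n):
    f=json.load(open(f'pics/{n}.json')); return f
def ray(f,u,v):
    R=np.array(f['rotation']).reshape(3,3)
    d=np.array([(u-f['cx'])/f['fx'],-(v-f['cy'])/f['fy'],-1.]); return np.array(f['xyz']),R@d
def onz(f,u,v,z):
    o,d=ray(f,u,v); return o+d*(z-o[2])/d[2]
E
python3 - <<'E'
from h import *
for n in ('scene','top'):
    f=optics.grab_frame(n); cv2.imwrite(f'pics/{n}.png',f['img'])
    print({k:(np.array(v).round(3).tolist()) for k,v in f.items() if k!='img'})
    json.dump({k:np.array(v).tolist() for k,v in f.items() if k!='img' and not isinstance(v,str)},open(f'pics/{n}.json','w'))
    cv2.imwrite(f'pics/{n}_v.png',cv2.resize(f['img'],(800,600),interpolation=cv2.INTER_CUBIC))
s=env.read_state(); print(s['time'],s['ee_pos'],s['eef_rot'],s['force'],s['finger_gap'])
E
```

```text
{'fx': 361.002, 'fy': 361.002, 'cx': 253.829, 'cy': 191.112, 'xyz': [1021.881, -739.485, 792.692], 'rotation': [[0.858, -0.322, 0.401], [0.514, 0.527, -0.676], [0.006, 0.786, 0.618]]}
{'fx': 495.294, 'fy': 495.294, 'cx': 261.016, 'cy': 186.987, 'xyz': [335.743, 4.714, 1695.714], 'rotation': [[-0.005, 0.988, -0.153], [-1.0, -0.007, -0.01], [-0.011, 0.153, 0.988]]}
0.1 [ 268.24737837 -591.56070035  249.02579286] [[ 9.10721550e-01  4.13020141e-01 -7.88592143e-04]
 [ 4.13020886e-01 -9.10720234e-01  1.55007335e-03]
 [-7.79753069e-05 -1.73739023e-03 -9.99998488e-01]] [-0.9117888  -0.57630593  0.36664614] 85.3412917792389
```

View pics/top_v.png

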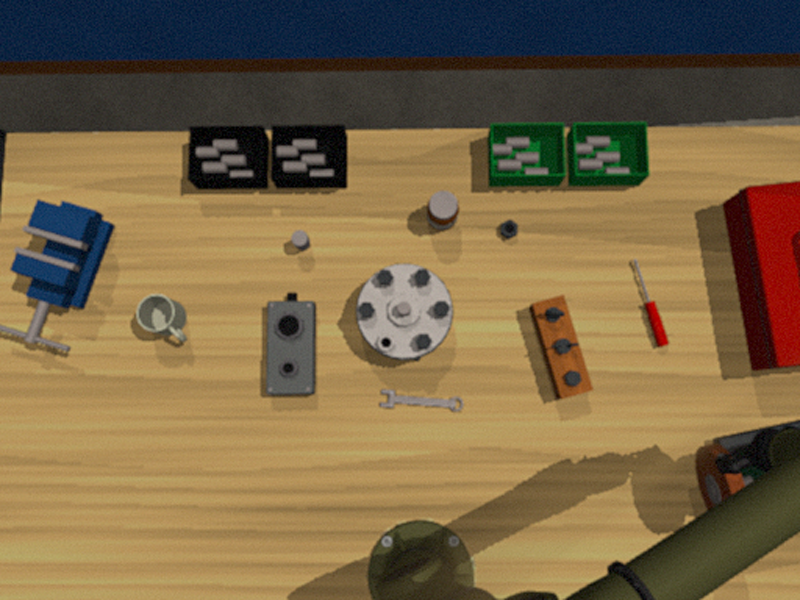

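View pics/scene_v.png

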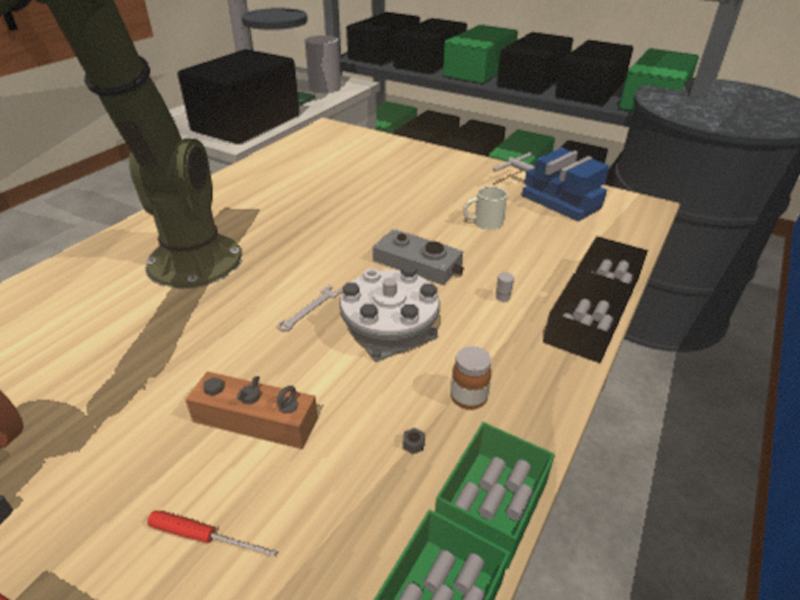

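The top view (800x600) shows the empty hole at (386,343), the hex spare at (572,379) at the rack's near end, the big button at (289,325) and the small one at (289,368). The scene view shows the hole at (371,274), the hex spare at (213,385) and the big button at (435,249). Next I refine these and triangulate.

Run:
```python
from h import *
fs={n:load(n) for n in('top','scene')}
seeds={'hole':((386,343),(371,275),99),'hex':((572,379),(213,384),73),'big':((289,325),(435,249),65),'small':((289,368),(401,239),65),
'wing':((562,346),(250,392),75),'eye':((553,315),(288,400),80),'b1':((422,342),(351,290),112),'b2':((440,310),(369,312),112),'b3':((421,278),(410,312),112),'b4':((384,278),(429,291),112),'b5':((366,311),(409,274),112)}
def blob(n,s,r=9):
    g=cv2.cvtColor(cv2.imread(f'pics/{n}.png'),cv2.COLOR_BGR2GRAY)
    u,v=[int(round(c/1.5625)) for c in s]; w=g[v-r:v+r+1,u-r:u+r+1].astype(float)
    lo=w[r-2:r+3,r-2:r+3].min(); t=lo+.4*(np.percentile(w,90)-lo)
    m=(w<t).astype(np.uint8); k,l,st,c=cv2.connectedComponentsWithStats(m)
    cand=[i for i in range(1,k) if st[i,4]>4]
    i=min(cand,key=lambda i:np.hypot(*(c[i]-r))); return c[i]+[u-r,v-r],st[i,4]
for k,(a,b,z) in seeds.items():
    (p,n1),(q,n2)=blob('top',a),blob('scene',b)
    o1,d1=ray(fs['top'],*p);o2,d2=ray(fs['scene'],*q)
    t=np.linalg.lstsq(np.c_[d1,-d2],o2-o1,rcond=None)[0]; x,y=o1+t[0]*d1,o2+t[1]*d2
    print(k,p.round(1),n1,q.round(1),n2,'topz',onz(fs['top'],*p,z)[:2].round(1),'scz',onz(fs['scene'],*q,z)[:2].round(1),'tri',((x+y)/2).round(1),np.linalg.norm(x-y).round(1))
```

```text
hole [246.7 218.9] 22 [237.5 174.7] 14 topz [478.8  67.5] scz [480.4  67.1] tri [479.3  67.8  98.1] 1.1
hex [365.2 242.1] 88 [136.6 246. ] 183 topz [ 403.1 -317.2] scz [ 407.8 -321.5] tri [ 403.3 -318.3   67.6] 0.1
big [184.2 207.9] 128 [277.  160.5] 151 topz [519.4 276.1] scz [528.6 257.2] tri [519.9 277.7  50.8] 2.7
small [184. 235.] 27 [256.4 153.5] 59 topz [430. 275.] scz [439.7 258.9] tri [430.1 276.7  52.4] 1.4
wing [359.5 221.5] 101 [159.9 251.3] 168 topz [ 470.2 -300.4] scz [ 476.1 -304.5] tri [ 471.  -301.2   68.9] 1.1
eye [352.7 201.3] 74 [183.8 255.9] 167 topz [ 536.1 -279.8] scz [ 543.9 -287.5] tri [ 537.3 -281.4   70.3] 0.2
b1 [269.9 218.6] 88 [224. 185.] 80 topz [478.2  -7.3] scz [484.7 -16.1] tri [478.7  -7.6 104.1] 0.5
b2 [281.3 198. ] 92 [235.8 199. ] 84 topz [544.3 -44.9] scz [553.7 -54.4] tri [546.2 -44.7 101.9] 1.5
b3 [269.3 177.6] 92 [261.7 199.1] 83 topz [611.3  -6.5] scz [619.6 -15. ] tri [613.6  -6.1 103. ] 1.8
b4 [245.4 178. ] 95 [273.9 185.5] 75 topz [610.6  71. ] scz [618.8  62.6] tri [613.   71.9 103.4] 2.1
b5 [230.8 198.5] 153 [262.4 170.8] 179 topz [543.9 118.2] scz [548.5 113. ] tri [544.9 118.8 107.2] 0.7
```

Call:
servo_tool([
  {"claw":0,"tx":9,"ty":-6,"tz":0,"wx":0,"wy":0,"wz":0},
  {"claw":0,"tx":26,"ty":-17,"tz":0,"wx":0,"wy":0,"wz":0},
  {"claw":0,"tx":50,"ty":-33,"tz":0,"wx":0,"wy":0,"wz":0},
  {"claw":0,"tx":78,"ty":-52,"tz":0,"wx":0,"wy":0,"wz":0},
  {"claw":0,"tx":108,"ty":-72,"tz":0,"wx":0,"wy":0,"wz":0},
  {"claw":0,"tx":140,"ty":-93,"tz":0,"wx":0,"wy":0,"wz":0},
  {"claw":0,"tx":172,"ty":-115,"tz":0,"wx":0,"wy":0,"wz":0},
  {"claw":0,"tx":204,"ty":-136,"tz":0,"wx":0,"wy":0,"wz":0},
  {"claw":0,"tx":234,"ty":-156,"tz":0,"wx":0,"wy":0,"wz":0},
  {"claw":0,"tx":260,"ty":-173,"tz":0,"wx":0,"wy":0,"wz":0},
  {"claw":0,"tx":278,"ty":-185,"tz":0,"wx":0,"wy":0,"wz":0},
  {"claw":0,"tx":286,"ty":-191,"tz":0,"wx":0,"wy":0,"wz":0},
])

```text
time: 1.1
ee_pos: [452.3, -295.0, 250.1]
eef_rot: [[0.908, 0.419, 0.001], [0.419, -0.908, 0.001], [0.001, -0.001, -1.0]]
force: [0.4, -0.2, -0.7]
finger_gap: -0.1
gripper_force: 0.0
```

Call:
servo_tool([
  {"claw":0,"tx":7,"ty":-13,"tz":0,"wx":0,"wy":0,"wz":0},
  {"claw":0,"tx":20,"ty":-36,"tz":0,"wx":0,"wy":0,"wz":0},
  {"claw":0,"tx":36,"ty":-66,"tz":0,"wx":0,"wy":0,"wz":0},
  {"claw":0,"tx":54,"ty":-98,"tz":0,"wx":0,"wy":0,"wz":0},
  {"claw":0,"tx":72,"ty":-131,"tz":0,"wx":0,"wy":0,"wz":0},
  {"claw":0,"tx":90,"ty":-164,"tz":0,"wx":0,"wy":0,"wz":0},
  {"claw":0,"tx":108,"ty":-197,"tz":5,"wx":0,"wy":0,"wz":0},
  {"claw":0,"tx":126,"ty":-230,"tz":12,"wx":0,"wy":0,"wz":0},
  {"claw":0,"tx":144,"ty":-262,"tz":21,"wx":0,"wy":0,"wz":0},
  {"claw":0,"tx":160,"ty":-291,"tz":32,"wx":0,"wy":0,"wz":0},
  {"claw":0,"tx":171,"ty":-311,"tz":42,"wx":0,"wy":0,"wz":0},
  {"claw":0,"tx":176,"ty":-320,"tz":50,"wx":0,"wy":0,"wz":0},
])

```text
time: 2.1
ee_pos: [477.2, 67.2, 199.4]
eef_rot: [[0.909, 0.416, -0.0], [0.416, -0.909, 0.0], [-0.0, -0.0, -1.0]]
force: [0.1, -0.7, -0.6]
finger_gap: 0.2
gripper_force: 0.0
```

Call:
servo_tool([
  {"claw":0,"tx":1,"ty":1,"tz":5,"wx":0,"wy":0,"wz":0},
  {"claw":0,"tx":1,"ty":1,"tz":15,"wx":0,"wy":0,"wz":0},
  {"claw":0,"tx":1,"ty":1,"tz":28,"wx":0,"wy":0,"wz":0},
  {"claw":0,"tx":1,"ty":1,"tz":40,"wx":0,"wy":0,"wz":0},
  {"claw":0,"tx":1,"ty":1,"tz":50,"wx":0,"wy":0,"wz":0},
  {"claw":0,"tx":1,"ty":1,"tz":55,"wx":0,"wy":0,"wz":0},
  {"claw":0,"tx":1,"ty":1,"tz":55,"wx":0,"wy":0,"wz":0},
  {"claw":0,"tx":1,"ty":1,"tz":55,"wx":0,"wy":0,"wz":0},
  {"claw":0,"tx":1,"ty":1,"tz":55,"wx":0,"wy":0,"wz":0},
  {"claw":0,"tx":1,"ty":1,"tz":55,"wx":0,"wy":0,"wz":0},
  {"claw":0,"tx":1,"ty":1,"tz":55,"wx":0,"wy":0,"wz":0},
  {"claw":0,"tx":1,"ty":1,"tz":55,"wx":0,"wy":0,"wz":0},
])

```text
time: 3.1
ee_pos: [479.7, 63.8, 145.4]
eef_rot: [[0.911, 0.413, 0.001], [0.413, -0.911, -0.0], [0.001, 0.001, -1.0]]
force: [-0.2, -0.9, 0.3]
finger_gap: 0.2
gripper_force: 0.0
```

Run:
```python
from h import *
a=[cv2.resize(optics.grab_frame(n)['img'][y:y+150,x:x+200],(400,300),interpolation=cv2.INTER_CUBIC) for n,x,y in(('top',160,130),('scene',150,90))]
cv2.imwrite('pics/p1.png',np.hstack(a))
```

```text
(no output)
```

View pics/p1.png

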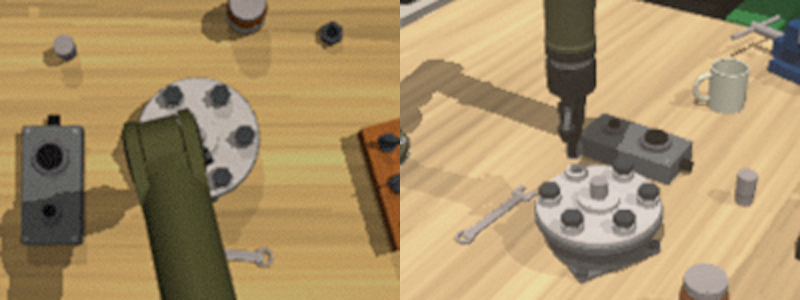

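The scene half shows the fingertips at (573,155), clear of and just above the empty boss at (576,172). In the top half the arm hides the hole. I hold here.

Call:
servo_tool([
  {"ty":-3},
  {"ty":-3},
  {"ty":-3},
  {"ty":-3},
  {"ty":-3},
  {"ty":-3},
  {"ty":-3},
  {"ty":-3},
  {"ty":-3},
  {"ty":-3},
  {"ty":-3},
  {"ty":-3},
])

```text
validation failed for argument at $.mo...
```

Call:
servo_tool([
  {"tz":0},
  {"tz":0},
  {"tz":0},
  {"tz":0},
  {"tz":0},
  {"tz":0},
  {"tz":0},
  {"tz":0},
  {"tz":0},
  {"tz":0},
  {"tz":0},
  {"tz":0},
])

```text
validation failed for argument at $.mo...
```

Call:
servo_tool([
  {"claw":0,"tx":0,"ty":-2,"tz":0,"wx":0,"wy":0,"wz":0},
  {"claw":0,"tx":0,"ty":-2,"tz":0,"wx":0,"wy":0,"wz":0},
  {"claw":0,"tx":0,"ty":-2,"tz":0,"wx":0,"wy":0,"wz":0},
  {"claw":0,"tx":0,"ty":-2,"tz":0,"wx":0,"wy":0,"wz":0},
  {"claw":0,"tx":0,"ty":-2,"tz":0,"wx":0,"wy":0,"wz":0},
  {"claw":0,"tx":0,"ty":-2,"tz":0,"wx":0,"wy":0,"wz":0},
  {"claw":0,"tx":0,"ty":-2,"tz":0,"wx":0,"wy":0,"wz":0},
  {"claw":0,"tx":0,"ty":-2,"tz":0,"wx":0,"wy":0,"wz":0},
  {"claw":0,"tx":0,"ty":-2,"tz":0,"wx":0,"wy":0,"wz":0},
  {"claw":0,"tx":0,"ty":-2,"tz":0,"wx":0,"wy":0,"wz":0},
  {"claw":0,"tx":0,"ty":-2,"tz":0,"wx":0,"wy":0,"wz":0},
  {"claw":0,"tx":0,"ty":-2,"tz":0,"wx":0,"wy":0,"wz":0},
])

```text
time: 4.2
ee_pos: [478.6, 65.5, 145.0]
eef_rot: [[0.911, 0.413, 0.0], [0.413, -0.911, -0.0], [-0.0, 0.0, -1.0]]
force: [-0.1, -0.1, -0.1]
finger_gap: 0.0
gripper_force: 0.0
```

Call:
servo_tool([
  {"claw":0,"tx":0,"ty":0,"tz":0,"wx":0,"wy":0,"wz":0},
  {"claw":0,"tx":0,"ty":0,"tz":0,"wx":0,"wy":0,"wz":0},
  {"claw":0,"tx":0,"ty":0,"tz":0,"wx":0,"wy":0,"wz":0},
  {"claw":0,"tx":0,"ty":0,"tz":0,"wx":0,"wy":0,"wz":0},
  {"claw":0,"tx":0,"ty":0,"tz":0,"wx":0,"wy":0,"wz":0},
  {"claw":0,"tx":0,"ty":0,"tz":0,"wx":0,"wy":0,"wz":0},
  {"claw":0,"tx":0,"ty":0,"tz":0,"wx":0,"wy":0,"wz":0},
  {"claw":0,"tx":0,"ty":0,"tz":0,"wx":0,"wy":0,"wz":0},
  {"claw":0,"tx":0,"ty":0,"tz":0,"wx":0,"wy":0,"wz":0},
  {"claw":0,"tx":0,"ty":0,"tz":0,"wx":0,"wy":0,"wz":0},
  {"claw":0,"tx":0,"ty":0,"tz":0,"wx":0,"wy":0,"wz":0},
  {"claw":0,"tx":0,"ty":0,"tz":0,"wx":0,"wy":0,"wz":0},
])

```text
time: 5.2
ee_pos: [478.6, 65.6, 145.0]
eef_rot: [[0.911, 0.413, -0.0], [0.413, -0.911, -0.0], [-0.0, 0.0, -1.0]]
force: [0.5, -0.3, -1.0]
finger_gap: 0.3
gripper_force: 0.0
```

Call:
servo_tool([
  {"claw":0,"tx":0,"ty":0,"tz":-8,"wx":0,"wy":0,"wz":0},
  {"claw":0,"tx":0,"ty":0,"tz":-25,"wx":0,"wy":0,"wz":0},
  {"claw":0,"tx":0,"ty":0,"tz":-45,"wx":0,"wy":0,"wz":0},
  {"claw":0,"tx":0,"ty":0,"tz":-62,"wx":0,"wy":0,"wz":0},
  {"claw":0,"tx":0,"ty":0,"tz":-75,"wx":0,"wy":0,"wz":0},
  {"claw":0,"tx":0,"ty":0,"tz":-80,"wx":0,"wy":0,"wz":0},
])

```text
time: 5.7
ee_pos: [479.8, 65.8, 227.7]
eef_rot: [[0.911, 0.413, 0.004], [0.413, -0.911, -0.0], [0.003, 0.002, -1.0]]
force: [0.4, 0.1, -0.2]
finger_gap: -0.4
gripper_force: 0.0
```

Call:
servo_tool([
  {"claw":0,"tx":-7,"ty":10,"tz":0,"wx":0,"wy":0,"wz":0},
  {"claw":0,"tx":-20,"ty":29,"tz":0,"wx":0,"wy":0,"wz":0},
  {"claw":0,"tx":-41,"ty":57,"tz":0,"wx":0,"wy":0,"wz":0},
  {"claw":0,"tx":-64,"ty":89,"tz":0,"wx":0,"wy":0,"wz":0},
  {"claw":0,"tx":-86,"ty":121,"tz":0,"wx":0,"wy":0,"wz":0},
  {"claw":0,"tx":-109,"ty":153,"tz":0,"wx":0,"wy":0,"wz":0},
  {"claw":0,"tx":-132,"ty":185,"tz":0,"wx":0,"wy":0,"wz":0},
  {"claw":0,"tx":-154,"ty":217,"tz":0,"wx":0,"wy":0,"wz":0},
  {"claw":0,"tx":-177,"ty":249,"tz":0,"wx":0,"wy":0,"wz":0},
  {"claw":0,"tx":-200,"ty":280,"tz":0,"wx":0,"wy":0,"wz":0},
  {"claw":0,"tx":-218,"ty":306,"tz":0,"wx":0,"wy":0,"wz":0},
  {"claw":0,"tx":-227,"ty":318,"tz":0,"wx":0,"wy":0,"wz":0},
])

```text
time: 6.7
ee_pos: [400.9, -322.6, 224.6]
eef_rot: [[0.913, 0.408, -0.001], [0.408, -0.913, -0.001], [-0.002, 0.001, -1.0]]
force: [0.4, -0.4, -0.4]
finger_gap: -0.0
gripper_force: 0.0
```

Call:
servo_tool([
  {"claw":0,"tx":0,"ty":0,"tz":5,"wx":0,"wy":0,"wz":0},
  {"claw":0,"tx":0,"ty":0,"tz":15,"wx":0,"wy":0,"wz":0},
  {"claw":0,"tx":0,"ty":0,"tz":30,"wx":0,"wy":0,"wz":0},
  {"claw":0,"tx":0,"ty":0,"tz":45,"wx":0,"wy":0,"wz":0},
  {"claw":0,"tx":0,"ty":0,"tz":55,"wx":0,"wy":0,"wz":0},
  {"claw":0,"tx":0,"ty":0,"tz":60,"wx":0,"wy":0,"wz":0},
])

```text
time: 7.2
ee_pos: [403.1, -315.2, 162.8]
eef_rot: [[0.909, 0.416, -0.002], [0.416, -0.909, 0.003], [-0.001, -0.003, -1.0]]
force: [-0.9, 0.1, -0.1]
finger_gap: 0.3
gripper_force: 0.0
```

Descend to z ≈ 118 and check.

Call:
servo_tool([
  {"claw":0,"tx":0,"ty":1,"tz":4,"wx":0,"wy":0,"wz":0},
  {"claw":0,"tx":0,"ty":1,"tz":13,"wx":0,"wy":0,"wz":0},
  {"claw":0,"tx":0,"ty":1,"tz":24,"wx":0,"wy":0,"wz":0},
  {"claw":0,"tx":0,"ty":1,"tz":35,"wx":0,"wy":0,"wz":0},
  {"claw":0,"tx":0,"ty":1,"tz":43,"wx":0,"wy":0,"wz":0},
  {"claw":0,"tx":0,"ty":1,"tz":46,"wx":0,"wy":0,"wz":0},
  {"claw":0,"tx":0,"ty":1,"tz":46,"wx":0,"wy":0,"wz":0},
  {"claw":0,"tx":0,"ty":1,"tz":46,"wx":0,"wy":0,"wz":0},
  {"claw":0,"tx":0,"ty":1,"tz":46,"wx":0,"wy":0,"wz":0},
  {"claw":0,"tx":0,"ty":1,"tz":46,"wx":0,"wy":0,"wz":0},
  {"claw":0,"tx":0,"ty":1,"tz":46,"wx":0,"wy":0,"wz":0},
  {"claw":0,"tx":0,"ty":1,"tz":46,"wx":0,"wy":0,"wz":0},
])

```text
time: 8.2
ee_pos: [403.9, -318.9, 119.4]
eef_rot: [[0.911, 0.413, 0.001], [0.413, -0.911, -0.001], [0.0, 0.001, -1.0]]
force: [0.6, -0.2, 0.3]
finger_gap: -0.1
gripper_force: 0.0
```

Run:
```python
from h import *
a=[cv2.resize(optics.grab_frame(n)['img'][y:y+150,x:x+200],(400,300),interpolation=cv2.INTER_CUBIC) for n,x,y in(('top',260,150),('scene',60,150))]
cv2.imwrite('pics/p2.png',np.hstack(a))
```

```text
(no output)
```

View pics/p2.png

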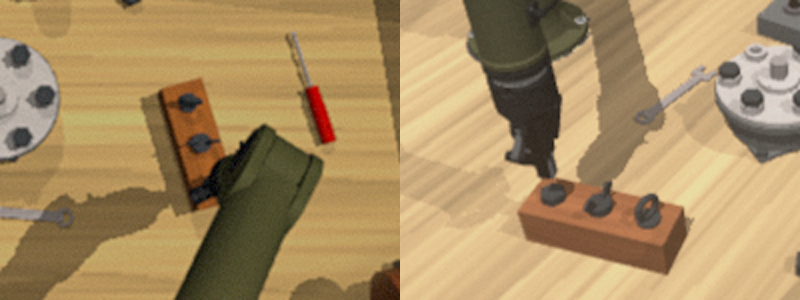

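The scene half shows the fingertips at (547,177), just above the hex head at (552,192), with no contact. I hold here and then rise.

Call:
servo_tool([
  {"claw":0,"tx":0,"ty":0,"tz":0,"wx":0,"wy":0,"wz":0},
  {"claw":0,"tx":0,"ty":0,"tz":0,"wx":0,"wy":0,"wz":0},
  {"claw":0,"tx":0,"ty":0,"tz":0,"wx":0,"wy":0,"wz":0},
  {"claw":0,"tx":0,"ty":0,"tz":0,"wx":0,"wy":0,"wz":0},
  {"claw":0,"tx":0,"ty":0,"tz":0,"wx":0,"wy":0,"wz":0},
  {"claw":0,"tx":0,"ty":0,"tz":0,"wx":0,"wy":0,"wz":0},
  {"claw":0,"tx":0,"ty":0,"tz":0,"wx":0,"wy":0,"wz":0},
  {"claw":0,"tx":0,"ty":0,"tz":0,"wx":0,"wy":0,"wz":0},
  {"claw":0,"tx":0,"ty":0,"tz":0,"wx":0,"wy":0,"wz":0},
  {"claw":0,"tx":0,"ty":0,"tz":0,"wx":0,"wy":0,"wz":0},
  {"claw":0,"tx":0,"ty":0,"tz":0,"wx":0,"wy":0,"wz":0},
  {"claw":0,"tx":0,"ty":0,"tz":0,"wx":0,"wy":0,"wz":0},
])

```text
time: 9.3
ee_pos: [403.7, -318.7, 119.1]
eef_rot: [[0.911, 0.413, 0.0], [0.413, -0.911, -0.0], [-0.0, 0.0, -1.0]]
force: [-0.8, -0.1, -0.6]
finger_gap: -0.1
gripper_force: 0.0
```

Call:
servo_tool([
  {"claw":0,"tx":0,"ty":0,"tz":0,"wx":0,"wy":0,"wz":0},
  {"claw":0,"tx":0,"ty":0,"tz":0,"wx":0,"wy":0,"wz":0},
  {"claw":0,"tx":0,"ty":0,"tz":0,"wx":0,"wy":0,"wz":0},
  {"claw":0,"tx":0,"ty":0,"tz":0,"wx":0,"wy":0,"wz":0},
  {"claw":0,"tx":0,"ty":0,"tz":0,"wx":0,"wy":0,"wz":0},
  {"claw":0,"tx":0,"ty":0,"tz":0,"wx":0,"wy":0,"wz":0},
  {"claw":0,"tx":0,"ty":0,"tz":0,"wx":0,"wy":0,"wz":0},
  {"claw":0,"tx":0,"ty":0,"tz":0,"wx":0,"wy":0,"wz":0},
  {"claw":0,"tx":0,"ty":0,"tz":0,"wx":0,"wy":0,"wz":0},
  {"claw":0,"tx":0,"ty":0,"tz":0,"wx":0,"wy":0,"wz":0},
  {"claw":0,"tx":0,"ty":0,"tz":0,"wx":0,"wy":0,"wz":0},
  {"claw":0,"tx":0,"ty":0,"tz":0,"wx":0,"wy":0,"wz":0},
])

```text
time: 10.3
ee_pos: [403.7, -318.8, 119.0]
eef_rot: [[0.911, 0.413, -0.0], [0.413, -0.911, -0.0], [-0.0, 0.0, -1.0]]
force: [-1.0, 0.3, 0.3]
finger_gap: 0.2
gripper_force: 0.0
```

Call:
servo_tool([
  {"claw":0,"tx":0,"ty":0,"tz":-8,"wx":0,"wy":0,"wz":0},
  {"claw":0,"tx":0,"ty":0,"tz":-25,"wx":0,"wy":0,"wz":0},
  {"claw":0,"tx":0,"ty":0,"tz":-50,"wx":0,"wy":0,"wz":0},
  {"claw":0,"tx":0,"ty":0,"tz":-75,"wx":0,"wy":0,"wz":0},
  {"claw":0,"tx":0,"ty":0,"tz":-97,"wx":0,"wy":0,"wz":0},
  {"claw":0,"tx":0,"ty":0,"tz":-112,"wx":0,"wy":0,"wz":0},
  {"claw":0,"tx":0,"ty":0,"tz":-120,"wx":0,"wy":0,"wz":0},
  {"claw":0,"tx":0,"ty":0,"tz":-120,"wx":0,"wy":0,"wz":0},
])

```text
time: 10.97
ee_pos: [404.6, -319.4, 241.5]
eef_rot: [[0.911, 0.413, 0.003], [0.413, -0.911, -0.003], [0.002, 0.004, -1.0]]
force: [0.0, -0.4, 0.2]
finger_gap: 0.2
gripper_force: 0.0
```

Call:
servo_tool([
  {"claw":0,"tx":6,"ty":-8,"tz":0,"wx":0,"wy":0,"wz":0},
  {"claw":0,"tx":18,"ty":-23,"tz":0,"wx":0,"wy":0,"wz":0},
  {"claw":0,"tx":36,"ty":-46,"tz":0,"wx":0,"wy":0,"wz":0},
  {"claw":0,"tx":56,"ty":-72,"tz":0,"wx":0,"wy":0,"wz":0},
  {"claw":0,"tx":76,"ty":-98,"tz":0,"wx":0,"wy":0,"wz":0},
  {"claw":0,"tx":97,"ty":-125,"tz":0,"wx":0,"wy":0,"wz":0},
  {"claw":0,"tx":118,"ty":-152,"tz":0,"wx":0,"wy":0,"wz":0},
  {"claw":0,"tx":139,"ty":-179,"tz":0,"wx":0,"wy":0,"wz":0},
  {"claw":0,"tx":160,"ty":-206,"tz":0,"wx":0,"wy":0,"wz":0},
  {"claw":0,"tx":178,"ty":-230,"tz":0,"wx":0,"wy":0,"wz":0},
  {"claw":0,"tx":193,"ty":-249,"tz":0,"wx":0,"wy":0,"wz":0},
  {"claw":0,"tx":201,"ty":-259,"tz":0,"wx":0,"wy":0,"wz":0},
])

```text
time: 11.97
ee_pos: [478.8, 4.9, 237.6]
eef_rot: [[0.909, 0.418, -0.002], [0.418, -0.909, 0.002], [-0.001, -0.002, -1.0]]
force: [0.5, 0.3, -0.6]
finger_gap: -0.0
gripper_force: 0.0
```

Call:
servo_tool([
  {"claw":0,"tx":4,"ty":-7,"tz":0,"wx":0,"wy":0,"wz":0},
  {"claw":0,"tx":14,"ty":-22,"tz":0,"wx":0,"wy":0,"wz":0},
  {"claw":0,"tx":28,"ty":-44,"tz":0,"wx":0,"wy":0,"wz":0},
  {"claw":0,"tx":44,"ty":-69,"tz":0,"wx":0,"wy":0,"wz":0},
  {"claw":0,"tx":60,"ty":-94,"tz":0,"wx":0,"wy":0,"wz":0},
  {"claw":0,"tx":76,"ty":-119,"tz":0,"wx":0,"wy":0,"wz":0},
  {"claw":0,"tx":92,"ty":-144,"tz":0,"wx":0,"wy":0,"wz":0},
  {"claw":0,"tx":108,"ty":-169,"tz":0,"wx":0,"wy":0,"wz":0},
  {"claw":0,"tx":123,"ty":-193,"tz":0,"wx":0,"wy":0,"wz":0},
  {"claw":0,"tx":136,"ty":-213,"tz":0,"wx":0,"wy":0,"wz":0},
  {"claw":0,"tx":146,"ty":-229,"tz":0,"wx":0,"wy":0,"wz":0},
  {"claw":0,"tx":151,"ty":-236,"tz":0,"wx":0,"wy":0,"wz":0},
])

```text
time: 12.97
ee_pos: [518.4, 280.1, 237.7]
eef_rot: [[0.909, 0.416, -0.003], [0.416, -0.909, 0.001], [-0.002, -0.002, -1.0]]
force: [-0.7, 0.1, 0.3]
finger_gap: -0.3
gripper_force: 0.0
```

Call:
servo_tool([
  {"claw":0,"tx":0,"ty":0,"tz":5,"wx":0,"wy":0,"wz":0},
  {"claw":0,"tx":0,"ty":0,"tz":20,"wx":0,"wy":0,"wz":0},
  {"claw":0,"tx":0,"ty":0,"tz":40,"wx":0,"wy":0,"wz":0},
  {"claw":0,"tx":0,"ty":0,"tz":60,"wx":0,"wy":0,"wz":0},
  {"claw":0,"tx":0,"ty":0,"tz":80,"wx":0,"wy":0,"wz":0},
  {"claw":0,"tx":0,"ty":0,"tz":95,"wx":0,"wy":0,"wz":0},
  {"claw":0,"tx":0,"ty":0,"tz":105,"wx":0,"wy":0,"wz":0},
  {"claw":0,"tx":0,"ty":0,"tz":110,"wx":0,"wy":0,"wz":0},
  {"claw":0,"tx":0,"ty":0,"tz":110,"wx":0,"wy":0,"wz":0},
  {"claw":0,"tx":0,"ty":0,"tz":110,"wx":0,"wy":0,"wz":0},
])

```text
time: 13.8
ee_pos: [520.1, 277.0, 129.4]
eef_rot: [[0.911, 0.412, 0.0], [0.412, -0.911, -0.0], [0.0, 0.0, -1.0]]
force: [-0.2, 0.6, 0.1]
finger_gap: -0.1
gripper_force: 0.0
```

Run:
```python
from h import *
a=[cv2.resize(optics.grab_frame(n)['img'][y:y+112,x:x+150],(400,300),interpolation=cv2.INTER_CUBIC) for n,x,y in(('top',120,150),('scene',205,90))]
cv2.imwrite('pics/p3.png',np.hstack(a))
```

```text
(no output)
```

View pics/p3.png

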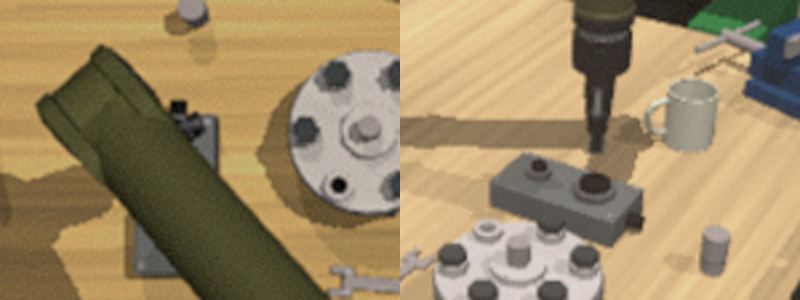

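The fingertips at (595,152) are right above the big button at (596,184). I go down slowly and watch the force.

Call:
servo_tool([
  {"claw":0,"tx":0,"ty":0,"tz":5,"wx":0,"wy":0,"wz":0},
  {"claw":0,"tx":0,"ty":0,"tz":12,"wx":0,"wy":0,"wz":0},
  {"claw":0,"tx":0,"ty":0,"tz":20,"wx":0,"wy":0,"wz":0},
  {"claw":0,"tx":0,"ty":0,"tz":27,"wx":0,"wy":0,"wz":0},
  {"claw":0,"tx":0,"ty":0,"tz":32,"wx":0,"wy":0,"wz":0},
  {"claw":0,"tx":0,"ty":0,"tz":36,"wx":0,"wy":0,"wz":0},
  {"claw":0,"tx":0,"ty":0,"tz":38,"wx":0,"wy":0,"wz":0},
  {"claw":0,"tx":0,"ty":0,"tz":40,"wx":0,"wy":0,"wz":0},
  {"claw":0,"tx":0,"ty":0,"tz":41,"wx":0,"wy":0,"wz":0},
  {"claw":0,"tx":0,"ty":0,"tz":42,"wx":0,"wy":0,"wz":0},
  {"claw":0,"tx":0,"ty":0,"tz":42,"wx":0,"wy":0,"wz":0},
])

```text
time: 14.82
ee_pos: [519.8, 277.5, 87.0]
eef_rot: [[0.911, 0.413, 0.0], [0.413, -0.911, -0.0], [0.0, 0.0, -1.0]]
force: [-0.8, 0.4, 0.4]
finger_gap: -0.1
gripper_force: 0.0
```

Call:
servo_tool([
  {"claw":0,"tx":0,"ty":0,"tz":1,"wx":0,"wy":0,"wz":0},
  {"claw":0,"tx":0,"ty":0,"tz":2,"wx":0,"wy":0,"wz":0},
  {"claw":0,"tx":0,"ty":0,"tz":3,"wx":0,"wy":0,"wz":0},
  {"claw":0,"tx":0,"ty":0,"tz":3,"wx":0,"wy":0,"wz":0},
])

```text
time: 15.15
ee_pos: [520.0, 277.6, 84.2]
eef_rot: [[0.911, 0.413, 0.001], [0.413, -0.911, 0.0], [0.001, 0.0, -1.0]]
force: [0.3, -1.5, 2.1]
finger_gap: -0.3
gripper_force: 1.1
```

Call:
servo_tool([
  {"claw":0,"tx":0,"ty":0,"tz":1,"wx":0,"wy":0,"wz":0},
  {"claw":0,"tx":0,"ty":0,"tz":2,"wx":0,"wy":0,"wz":0},
  {"claw":0,"tx":0,"ty":0,"tz":3,"wx":0,"wy":0,"wz":0},
  {"claw":0,"tx":0,"ty":0,"tz":3,"wx":0,"wy":0,"wz":0},
])

```text
time: 15.48
ee_pos: [520.0, 277.6, 81.1]
eef_rot: [[0.911, 0.413, 0.001], [0.413, -0.911, 0.0], [0.001, 0.0, -1.0]]
force: [0.3, -0.1, 4.1]
finger_gap: 0.0
gripper_force: 2.0
```

Call:
servo_tool([
  {"claw":0,"tx":0,"ty":0,"tz":1,"wx":0,"wy":0,"wz":0},
  {"claw":0,"tx":0,"ty":0,"tz":2,"wx":0,"wy":0,"wz":0},
  {"claw":0,"tx":0,"ty":0,"tz":2,"wx":0,"wy":0,"wz":0},
])

```text
time: 15.73
ee_pos: [520.0, 277.6, 79.8]
eef_rot: [[0.911, 0.413, 0.001], [0.413, -0.911, -0.0], [0.0, 0.0, -1.0]]
force: [-1.5, -0.6, 9.3]
finger_gap: -0.3
gripper_force: 4.2
```

The force jumped past 5 N, so the button is at its stop. I push 1 mm more to be sure, then retract.

Call:
servo_tool([
  {"claw":0,"tx":0,"ty":0,"tz":1,"wx":0,"wy":0,"wz":0},
  {"claw":0,"tx":0,"ty":0,"tz":1,"wx":0,"wy":0,"wz":0},
  {"claw":0,"tx":0,"ty":0,"tz":1,"wx":0,"wy":0,"wz":0},
])

```text
time: 15.98
ee_pos: [520.1, 277.6, 79.7]
eef_rot: [[0.911, 0.413, 0.001], [0.413, -0.911, -0.001], [0.001, 0.001, -1.0]]
force: [-3.2, -2.7, 13.8]
finger_gap: -0.2
gripper_force: 7.0
```

Call:
servo_tool([
  {"claw":0,"tx":0,"ty":0,"tz":-3,"wx":0,"wy":0,"wz":0},
  {"claw":0,"tx":0,"ty":0,"tz":-8,"wx":0,"wy":0,"wz":0},
  {"claw":0,"tx":0,"ty":0,"tz":-18,"wx":0,"wy":0,"wz":0},
  {"claw":0,"tx":0,"ty":0,"tz":-35,"wx":0,"wy":0,"wz":0},
  {"claw":0,"tx":0,"ty":0,"tz":-55,"wx":0,"wy":0,"wz":0},
  {"claw":0,"tx":0,"ty":0,"tz":-75,"wx":0,"wy":0,"wz":0},
  {"claw":0,"tx":0,"ty":0,"tz":-90,"wx":0,"wy":0,"wz":0},
  {"claw":0,"tx":0,"ty":0,"tz":-98,"wx":0,"wy":0,"wz":0},
  {"claw":0,"tx":0,"ty":0,"tz":-100,"wx":0,"wy":0,"wz":0},
  {"claw":0,"tx":0,"ty":0,"tz":-100,"wx":0,"wy":0,"wz":0},
  {"claw":0,"tx":0,"ty":0,"tz":-100,"wx":0,"wy":0,"wz":0},
  {"claw":0,"tx":0,"ty":0,"tz":-100,"wx":0,"wy":0,"wz":0},
])

```text
time: 16.98
ee_pos: [519.1, 276.9, 176.6]
eef_rot: [[0.911, 0.413, -0.002], [0.413, -0.911, -0.001], [-0.002, 0.0, -1.0]]
force: [0.5, -0.7, 0.3]
finger_gap: -0.4
gripper_force: 0.0
```

```bash
python3 -c "
from h import *
s=env.read_state(); print(s['time'],s['ee_pos'],s['force'])
print(env.sign_off())"
```

```text
16.9833 [519.13718144 276.94318638 176.64329027] [ 0.53346538 -0.66321079  0.34185374]
the job is handed in; nothing more can be done
None
```

I pointed at the empty hole and then at the hex-head spare for at least two seconds each without contact, pressed the larger button to its stop (13.8 N), released it, and handed the job in at 17 s; no verdict came back, and I did not photograph the bench afterwards.

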